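Shut the mould clamp

TASK

Shut the mould clamp on the bench: push the standing metal plate over with your fingertips so that it lies flat on the mould, keep it pressed down, and push it sideways by the ridge on its back until its side edge is tucked well beneath the clamp's fixed lip, then let go so that the lip alone holds it shut. Be gentle, do not pinch the ridge or lift anything, and leave the mould in its nest and the other things on the bench where they are.

Things in the scene. Friction and masses are not known exactly. Their poses are not given: they have to be found in the camera images.
- clamp: Mould clamp fixed to the bench, turned within 0.6 rad: aluminium base 130 x 142 x 8 mm with a nest for the mould, a hinge rod and a lip. Origin on the bench surface (z = 0) under the mould's centre; its x axis points from the mould to the rod, y from the mould to the lip, z up. The shut plate's top face is level, 38 mm above the bench.
- rod (a point): Middle of the hinge rod's axis: clamp x = +55 mm, y = +5 mm, 36 mm above the bench; the rod runs along the clamp's y between two ears (y = -63 and +73 mm) that rise to 44 mm.
- lip_edge (a point): Middle of the inner edge of the lip's flat underside: clamp x = -12, y = +44 mm, 41.5 mm above the bench. The lip is a fixed steel strip 4 mm thick, 40 mm long along x, overhanging from a wall at y = +72 to y = +44 mm; from there a lead-in slopes up and outward to y = +34 mm, 51 mm high. The shut plate's top is 3.5 mm under its flat.
- plate (a joint): Angle (rad) of the hinged aluminium plate: 0 = flat on the mould, free edge towards clamp -x; 1.57 = upright; 2.1 = leaning back (stop). Starts at 1.5 to 2.0. The plate is 80 mm wide along the rod, 4 mm thick, and reaches 90 mm from the rod axis. A spring raises it to about 1.2 when released, unless it is under the lip; folding takes about 2 N at the free edge.
- carriage (a joint): Travel (m) of the plate along its rod to the lip (clamp +y): 0 to 0.037 (stop); starts at 0 to 0.004, stays where left (friction about 1.5 N). The plate's middle line is at clamp y = -15 mm + travel, its lip-side edge at +25 mm + travel. The plate comes down clear of the lip while travel is under 0.008; from 0.027 its edge is 8 mm or more beneath the lip's flat: well tucked.
- plate_edge (a point): Middle of the plate's free edge (90 mm from the rod axis, half-way through its thickness).
- ridge (a point): Middle of the top of the plate's ridge, 52 mm from the rod axis. The ridge is 8 mm high, 8 mm wide and 60 mm long, at right angles to the rod, on the face that is the top when flat (facing clamp +x when upright). It spans from the plate's middle line to 8 mm towards the lip; beside it, on the side away from the lip, 40 mm of plate is bare.
- mould: Two-layer rubber mould block 70 x 60 x 24 mm, loose in the clamp's nest, its underside 8 mm and its top 32 mm above the bench. Origin: centre of its underside. Stays where it is.
- spare_mould: A second, like mould block, 70 x 60 x 24 mm, loose on the bench beside the clamp. Origin: centre of its underside. Leave alone.
- tub: White plastic tub, 68 mm wide, 70 mm high. Origin: centre of its underside. Leave alone.
- bowl: White ceramic bowl, 130 mm wide, 50 mm high. Origin: centre of its underside. Leave alone.
- brush: Bench brush 160 mm long, lying along its x axis. Origin: at its underside. Leave alone.
- bangle: Brass bangle, 68 mm wide, 8 mm high, lying flat. Origin: centre of its underside. Leave alone.
- mandrel: Wooden ring cone standing on a foot 44 mm wide, 85 mm high. Origin: centre of its underside. Leave alone.
There are look-alikes about, which are no part of the job. Leave any pink or purple look-alike of the clamp alone.

How it is judged (in metres and radians):
On the way:
1. the plate has been folded down flat over the mould (value of joint plate below 0.12 rad), for 0.1 s.
At the end, for the whole second after the job is handed in: The plate lies flat (within 0.08 rad), slid at least 27 mm along its rod so that its edge is 8 mm or more beneath the flat of the lip, at rest, with the mould within 8 mm of where it was (value of joint plate below 0.08 rad and value of joint carriage above 0.027 m and velocity of joint plate between -0.05 and 0.05 rad/s and distance of mould from where it was at the start of the episode below 0.008 m); the robot touches nothing.
It fails at once if the mould is lifted or pulled out of its nest (more than 10 mm) (distance of mould from where it was at the start of the episode above 0.01 m).
It fails at once if the ridge is pinched or shoved hard (more than 30 N) (contact force between the fingers and plate_c1 above 30 N).
It fails at once if another thing on the bench is moved or lifted by more than 20 mm (distance of any of spare_mould, tub, bowl, brush, bangle, mandrel from where it was at the start of the episode above 0.02 m).
It also fails if it takes over 38 s, if anything falls off the work surface, if the arm or the gripper's body presses on something with over 40 N, if the wrist force passes 120 N, or if a joint passes its speed limit or range.

ROBOT

A 6-joint arm with a two-finger parallel gripper is mounted at the origin on the work surface. World frame = base frame: x ahead of the robot, y to its left, z up, the work surface at z = 0. Lengths are in m, angles in degrees, forces in N, time in s.
With the tool pointing down it reaches from about 0.4 to 0.825 m from the base axis. Payload 7 kg.
Tool frame: the origin (TCP) lies midway between the tips of the shut fingers; the grasp point (between the pads) lies 19 mm behind it; z points along the fingers, y is the line along which they close (so a half turn about z gives the same grasp; the last joint's range is limited). The gripper opens to 88 mm and grips with 3 to 60 N. Pads are 19 mm wide; open, the fingers measure 130 mm over their backs; the gripper's body (78 mm by 193 mm) begins 47 mm behind the grasp point.
Start: joints at [-57.061, 20.546, 0.682, 0, -70.136, -16.507], TCP at [0.191, -0.647, 0.227] pointing down, gripper open.
Joint ranges: [-176.03, 176.03], [-82.01, 121.73], [-58.28, 71.71], [-173.87, 95.51], [-174.79, -0.11], [-173.66, 173.66]. Speed limits (degrees/s): [136.94, 136.94, 172.46, 180, 180, 180].

INTERFACE

Orientations are given as [roll, pitch, yaw] about the fixed x, y, z axes, in that order (R = Rz(yaw) Ry(pitch) Rx(roll)).
In Python, from plant import ctrl gives the robot as it stands.
- The arm moves only by the tool arm_command, never from a script. Its argument "steps" is a list of rows, each an object with "translation": the shift along the tool's x, y, z in mm, a list of three; "rotation": the turn, a rotation vector about the tool's x, y, z in units of 5 degrees (1.0 is 5 degrees), a list of three; "claw": the finger opening in mm, from 0 to 87.6. In form: [{"translation": [x, y, z], "rotation": [rx, ry, rz], "claw": claw}, ...]. A call has 1 to 5 rows; each row is the pose to reach, as a shift and turn from the pose commanded when the call began, along the tool's axes at that moment; what a row does not reach only later rows make up. A row lasts 1/10 s, in which the tool goes at most 50 mm and 8.59 degrees, less where a joint would pass 70% of its speed; a pose out of reach is approached as far as the arm can. A call with a gripper value outside its range is refused whole. The fingers move at their own pace and stop on an object; the grip force is fixed at half the most. Time passes only in rows, so rows that repeat a pose let the fingers close. It gives the time, the measured TCP pose, the force, the opening and the grip force at its end, in the units of the state.
- ctrl.get_obs(): the state, without advancing time (a new reading comes with each control period).
- ctrl.snapshot(name): name is "scene" or "top"; returns (picture, depth): 420x560x3 uint8, red, green, blue; 420x560 float32, m along the optical axis (not along the pixel's ray), 0 where there is no reading.
- ctrl.calibration(name): a dict with "vertical_fov" (degrees; the focal length in pixels is half the picture's height over the tangent of half this angle, whatever the lens; pixels are square), "cx", "cy" (the principal point, pixels), "k1" (the pictures are not rectified: a ray, as slopes to the right and down, at radius r is drawn at 1 + k1 r^2 times it, then the intrinsics apply), "rvec" (rotation vector, rad) and "tvec" (3), from world to camera coordinates, as OpenCV has them. Camera axes: x right, y down, z forward; pixel columns grow to the right and rows downward; lengths in m; the calibration is good to about 2 mm. A picture is of the moment at which its call begins. calibration takes no time and is no camera call.
- ctrl.close_job(): hands the job in; it is judged then, once.
The state is a dict: "clock": time; "joint_pos": joint angles; "qvel": joint speeds; "tau": joint torques, N m; "tool_pos": TCP position; "orientation": TCP orientation; "force": force on the tool from outside, world axes, zero at the start; "moment": the same for the moment, N m; "opening": finger opening in m; "gripper_force": force on a finger pad.
Only numpy, scipy, OpenCV 4.12 (cv2) and the standard library are available. Lean on these libraries where they do the work, as an engineer would, in place of code of your own. Each camera call takes 0.05 s, during which the arm holds its last target. There are 200 camera calls.

## Working session

There is one attempt and no reset: what is moved stays moved. The work goes in short steps, Python scripts to look and compute and a tool call to move; the robot and the scene stay as the last step left them, time stands still between calls to the robot, and variables do not carry over. Pictures are saved under pics/ and viewed, at most 10 in all, crops included, and the job is handed in when it is done.

Besides the shell and the picture viewer there is one more tool, called after "Emit:" by a JSON object that holds its "api" and its "payload". arm_command: Moves the arm, as the interface text tells. Its arguments: {"type":"object","properties":{"steps":{"type":"array"}},"required":["steps"]}

```bash
mkdir -p pics
cat > h.py <<'E'
import numpy as np, cv2
from plant import ctrl
from scipy.spatial.transform import Rotation as R
def cam(n):
    c=ctrl.calibration(n); f=210/np.tan(np.radians(c["vertical_fov"])/2)
    return c,f,R.from_rotvec(np.ravel(c["rvec"])).as_matrix(),np.ravel(c["tvec"])
def slopes(n,uv):
    c,f,_,_=cam(n); K=np.array([[f,0,c["cx"]],[0,f,c["cy"]],[0,0,1.]])
    return cv2.undistortPoints(np.float64(uv).reshape(-1,1,2),K,np.array([c["k1"],0,0,0.])).reshape(-1,2)
def ray(n,uv):
    _,_,M,t=cam(n); s=slopes(n,uv); d=np.c_[s,np.ones(len(s))]@M
    return -M.T@t,d
def onplane(n,uv,z):
    o,d=ray(n,uv); return o+d*((z-o[2])/d[:,2])[:,None]
def cloud(n,depth):
    v,u=np.mgrid[0:420,0:560]; o,d=ray(n,np.c_[u.ravel(),v.ravel()])
    return (o+d*depth.reshape(-1,1)).reshape(420,560,3)
def proj(n,P):
    c,f,M,t=cam(n); q=np.atleast_2d(P)@M.T+t; s=q[:,:2]/q[:,2:]
    r2=(s**2).sum(1,keepdims=True); return s*(1+c["k1"]*r2)*f+[c["cx"],c["cy"]]
E
python3 - <<'E'
from h import *
for n in("scene","top"):
    p,d=ctrl.snapshot(n); cv2.imwrite(f"pics/{n}0.png",p[:,:,::-1]); np.savez(f"{n}0.npz",p=p,d=d)
    print(n,ctrl.calibration(n),ray(n,[[280,210]]))
print(ctrl.get_obs())
E
```

```text
scene {'vertical_fov': 46.45775039379197, 'cx': 277.193943104275, 'cy': 217.72335474006974, 'k1': 0.028050764358522457, 'rvec': array([ 2.31222177,  0.95329859, -0.32062115]), 'tvec': array([-0.39701073, -0.2763057 ,  1.36101533])} (array([ 1.02263618, -0.48082506,  0.89963747]), array([[-0.43587519,  0.45847026, -0.77466114]]))
top {'vertical_fov': 42.89225461063954, 'cx': 285.0873400471675, 'cy': 208.54170783466338, 'k1': 0.022977849103168038, 'rvec': array([ 2.15285064, -2.17321977,  0.13185054]), 'tvec': array([0.01430891, 0.55792111, 1.17167346])} (array([0.41713326, 0.01511839, 1.22884934]), array([[ 0.11436834,  0.00450592, -0.99347752]]))
{'clock': 0.1, 'joint_pos': array([-5.70603791e+01,  2.05879363e+01,  6.36888016e-01, -1.73401393e-02,
       -7.01356468e+01, -1.65074893e+01]), 'qvel': array([-0.09764843, -0.12991642,  0.15162436,  0.03073778, -0.07996099,
       -0.00970559]), 'tau': array([-1.51527587e-03, -5.84163880e+01,  2.93750328e+01,  7.01551124e+00,
        1.01531067e-02, -7.89420778e-05]), 'tool_pos': array([ 0.1907883 , -0.64700164,  0.22569457]), 'orientation': array([ 1.79912246e+02, -9.00620790e-03, -1.63573766e+02]), 'force': array([ 0.16485872, -0.42369889, -0.71149143]), 'moment': array([ 0.08295964,  0.02167178, -0.01784904]), 'gripper_force': 0.0, 'opening': 0.08766010189482691}
```

View pics/scene0.png

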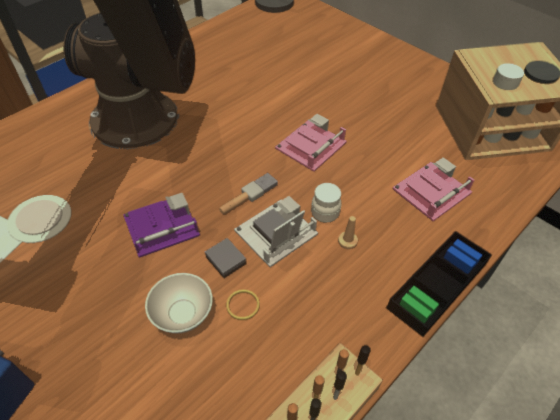

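View pics/top0.png

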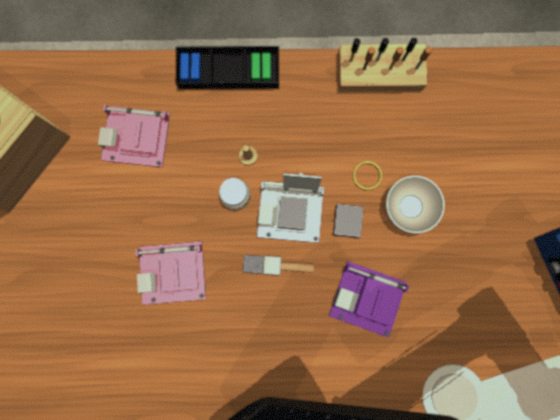

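The clamp is the grey-white one at top (290,210) and scene (277,228). Its rod lies towards world +x (image up), its lip towards +y (left), and its plate stands open. The tub, spare mould, brush and mandrel are close by. I'll zoom in and fit the clamp pose.

Run:
```python
from h import *
t=np.load("top0.npz");s=np.load("scene0.npz")
a=cv2.resize(t["p"][160:255,245:345],None,fx=4,fy=4,interpolation=cv2.INTER_CUBIC)
b=cv2.resize(s["p"][185:280,225:325],None,fx=4,fy=4,interpolation=cv2.INTER_CUBIC)
cv2.imwrite("pics/crop0.png",np.hstack([a,b])[:,:,::-1])
C=cloud("top",t["d"]); p=t["p"].astype(int)
sub=C[165:250,250:332]; 
z=sub[...,2]; print((z[::5,::5]*1000).astype(int))
# base mask: bright, low-saturation, z~8mm
sat=p.max(2)-p.min(2)
m=((sat<40)&(p.mean(2)>120)&(C[...,2]<0.02)&(C[...,2]>-.01)); m[:,:250]=0;m[:,332:]=0;m[:165]=0;m[250:]=0
c=max(cv2.findContours(m.astype(np.uint8),cv2.RETR_EXTERNAL,cv2.CHAIN_APPROX_NONE)[0],key=cv2.contourArea)
P=onplane("top",c.reshape(-1,2),0.008)[:,:2]
r=cv2.minAreaRect((P*1000).astype(np.float32)); print(r, cv2.boxPoints(r))
```

```text
[[  0  -1   0   1  -4  -1   0   1   0  -2   1  -5   1  -8   1   3  -1]
 [  2   0  -3   0  -2  -3   0  -1  -1   0  -2  -2  -2   3  -6   0  -2]
 [ -2   0   1   1   1   4   0 125 126 125 124 122  -2   0   0   3   0]
 [  2  -1  -4   0   0  -3  -1  90  92  94  96 101 100 109 109  -1  -3]
 [ -5   0  -1  38  38  37   0  58  57  62  69  68  74  71   0  -1  -2]
 [ -2   3   1   6   8   8   2  35  35  41  37  42  39  39  41   0  -5]
 [ 22   3  -1   6   6   7  12  15   6   9   7   9   5   7   9  -1   0]
 [  2   0  -3   8   5   7   4  28  32  31  28  31   3   6   5  -2   1]
 [ -2  -4   1   9   6   8  33  31  29  28  31  32   6   7   0   0   2]
 [ -1   0  44  46  43  50  31  30  33  31  29  25   8   2   5   1   0]
 [ -3   4  45  44  43  48  29  29  31  33  32  31   4   5   5   0   4]
 [  0  -3  45  41  44  46  33  31  31  33  32  29   5   8   8  -1  -4]
 [ -2  -3   8   6   6   5  30  29  28  33  30   9   8   4   3  -2  -1]
 [ -1   0   7   6  12   2   5  15  14  12  15  13   6   8   0   2   0]
 [ -2   3   6   8  14   9   7   1   9   7   4   6   5   8   0   0   0]
 [ -1  -2   2   0   0  -5  -2  -1  -4   2  10   4   6  11   0   1  -7]
 [  0   3   0   1  -3  -1   0   2   1   2   1  -2  -3  -2   0  -4   0]]
((547.414306640625, -1.0491180419921875), (143.2711639404297, 117.53093719482422), 84.25822448730469) [[481.77686  -66.44609 ]
 [598.71814  -78.2045  ]
 [613.05176   64.347855]
 [496.11047   76.10626 ]]
```

View pics/crop0.png

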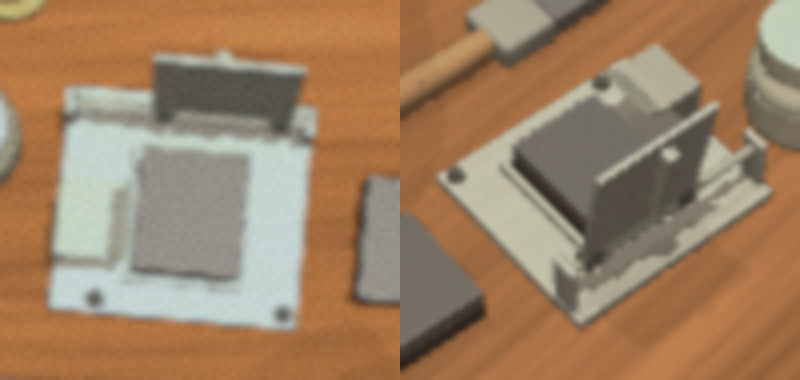

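```bash
cat > m.py <<'E'
from h import *
def clampfit(n0="top0.npz"):
    t=np.load(n0); C=cloud("top",t["d"]); p=t["p"].astype(int)
    roi=np.zeros((420,560),bool); roi[165:250,250:332]=1
    br=p.mean(2); Z=C[...,2]
    m=roi&(Z>.022)&(Z<.042)&(br<165); m[:195]=0
    m=cv2.morphologyEx(m.astype(np.uint8),cv2.MORPH_OPEN,np.ones((5,5)))
    c=max(cv2.findContours(m,cv2.RETR_EXTERNAL,cv2.CHAIN_APPROX_NONE)[0],key=cv2.contourArea)
    P=onplane("top",c.reshape(-1,2),.032)[:,:2]*1000
    return cv2.minAreaRect(P.astype(np.float32)),C,roi,t,c
E
python3 - <<'E'
from m import *
r,C,roi,t,c=clampfit(); print(r,cv2.boundingRect(c))
yaw=np.radians(r[2]-90 if r[2]>45 else r[2]); o=np.array(r[0])/1000; print("yaw",np.degrees(yaw),o)
Rz=np.array([[np.cos(yaw),-np.sin(yaw)],[np.sin(yaw),np.cos(yaw)]])
def stats(n,f):
    t=np.load(f);C=cloud(n,t["d"]).reshape(-1,3); L=C.copy(); L[:,:2]=(C[:,:2]-o)@Rz
    k=(abs(L[:,0])<110)&(abs(L[:,0])<.1)&(abs(L[:,1])<.09); L=L[k]*1000
    pl=L[(L[:,2]>55)&(L[:,0]>20)&(L[:,1]<60)]
    print(n,"plate n",len(pl),"fit x(z)",np.polyfit(pl[:,2],pl[:,0],1),"y pct",np.percentile(pl[:,1],[1,3,50,97,99]),"zmax",np.percentile(pl[:,2],[97,99]))
    lip=L[(L[:,2]>40)&(L[:,2]<58)&(L[:,0]<20)&(L[:,1]>20)]
    print("lip x",np.percentile(lip[:,0],[2,98]),"y",np.percentile(lip[:,1],[2,98]),"z",np.median(lip[:,2]))
    b=L[(L[:,2]>5)&(L[:,2]<11)]; print("base x",np.percentile(b[:,0],[1,99]),"y",np.percentile(b[:,1],[1,99]))
stats("top","top0.npz");stats("scene","scene0.npz")
E
```

```text
((548.2982177734375, -7.100639343261719), (58.863468170166016, 68.88047790527344), 84.68934631347656) (279, 197, 28, 32)
yaw -5.3106536865234375 [ 0.54829822 -0.00710064]
top plate n 464 fit x(z) [ 0.18426321 46.55406515] y pct [-53.10846176 -51.44396464 -13.77866261  22.5113237   24.39493453] zmax [125.90973176 126.94042322]
lip x [-30.24124744   8.14182701] y [34.31164351 72.77832885] z 45.39075623843802
base x [-58.55414701  69.8197702 ] y [-65.64116517  74.16938222]
scene plate n 505 fit x(z) [ 0.13833426 55.63112958] y pct [-53.30098303 -52.61007642 -14.78926789  23.32669218  25.36165562] zmax [125.87558847 126.63096161]
lip x [-29.3986826   10.60572754] y [35.47954091 73.98694423] z 45.94353454754102
base x [-98.50300113  72.21012963] y [-65.71673823  73.22614895]
```

```bash
cat > g.py <<'E'
from h import *
o=np.array([.549,-.006]); yaw=-5.4
def rel(cx,cy,cz):
    s=ctrl.get_obs(); T=R.from_euler("xyz",s["orientation"],degrees=True)
    w=np.r_[o+R.from_euler("z",yaw,degrees=True).as_matrix()[:2,:2]@np.array([cx,cy])/1000,cz/1000]
    G=R.from_euler("xyz",[180,0,yaw-90],degrees=True)
    print("now",np.round(where(),1),"world",w.round(3),"trans",(T.inv().apply(w-s["tool_pos"])*1000).round(1),"rot",np.degrees((T.inv()*G).as_rotvec()).round(2)/5)
def where():
    p=ctrl.get_obs()["tool_pos"]; q=(p[:2]-o)@R.from_euler("z",yaw,degrees=True).as_matrix()[:2,:2]
    return np.r_[q,p[2]]*1000
E
python3 -c "
from g import *
rel(122,-36,225);rel(122,-36,108)"
```

```text
now [-296.3 -671.9  225.7] world [ 0.667 -0.053  0.225] trans [-624.7  434.8    1.3] rot [ 1.6000e-02  8.0000e-03 -1.3634e+01]
now [-296.3 -671.9  225.7] world [ 0.667 -0.053  0.108] trans [-624.7  434.6  118.3] rot [ 1.6000e-02  8.0000e-03 -1.3634e+01]
```

Emit:
{"api": "arm_command", "payload": {"steps": [{"translation": [-625,435,0],"rotation": [0,0,-13.6],"claw": 0},{"translation": [-625,435,0],"rotation": [0,0,-13.6],"claw": 0},{"translation": [-625,435,0],"rotation": [0,0,-13.6],"claw": 0},{"translation": [-625,435,0],"rotation": [0,0,-13.6],"claw": 0},{"translation": [-625,435,0],"rotation": [0,0,-13.6],"claw": 0}]}}

```text
clock: 0.6
tool_pos: [0.348, -0.4506, 0.2263]
orientation: [180.0, 0.0, -120.3]
force: [0.8, -0.1, 0.6]
opening: 0.0531
gripper_force: 0.0
```

```bash
python3 -c "
from g import *
rel(122,-36,225)"
```

```text
now [-158.2 -461.5  226.3] world [ 0.667 -0.053  0.225] trans [-503.9  -75.4    1.3] rot [ 4.000e-03  2.000e-03 -4.972e+00]
```

Emit:
{"api": "arm_command", "payload": {"steps": [{"translation": [-504,-75,0],"rotation": [0,0,-5],"claw": 0},{"translation": [-504,-75,0],"rotation": [0,0,-5],"claw": 0},{"translation": [-504,-75,0],"rotation": [0,0,-5],"claw": 0},{"translation": [-504,-75,0],"rotation": [0,0,-5],"claw": 0},{"translation": [-504,-75,0],"rotation": [0,0,-5],"claw": 0}]}}

```text
clock: 1.1
tool_pos: [0.5056, -0.2563, 0.2265]
orientation: [180.0, 0.0, -95.6]
force: [0.9, -1.4, 0.3]
opening: 0.0133
gripper_force: 0.0
```

```bash
python3 -c "
from g import *
rel(122,-36,225)"
```

```text
now [ -19.6 -253.3  226.5] world [ 0.667 -0.053  0.225] trans [-217.7 -141.     1.5] rot [ 0.002  0.002 -0.034]
```

Emit:
{"api": "arm_command", "payload": {"steps": [{"translation": [-217,-141,0],"rotation": [0,0,0],"claw": 0},{"translation": [-217,-141,0],"rotation": [0,0,0],"claw": 0},{"translation": [-217,-141,0],"rotation": [0,0,0],"claw": 0},{"translation": [-217,-141,0],"rotation": [0,0,0],"claw": 0},{"translation": [-217,-141,0],"rotation": [0,0,0],"claw": 0}]}}

```text
clock: 1.6
tool_pos: [0.6617, -0.061, 0.2263]
orientation: [180.0, -0.0, -95.6]
force: [0.8, -1.5, 0.4]
opening: 0.0005
gripper_force: 0.0
```

Emit:
{"api": "arm_command", "payload": {"steps": [{"translation": [0,0,50],"rotation": [0,0,0],"claw": 0},{"translation": [0,0,100],"rotation": [0,0,0],"claw": 0},{"translation": [0,0,118],"rotation": [0,0,0],"claw": 0},{"translation": [0,0,118],"rotation": [0,0,0],"claw": 0}]}}

```text
clock: 2.0
tool_pos: [0.6583, -0.0629, 0.1042]
orientation: [179.6, -0.1, -95.6]
force: [-0.6, 0.1, 0.5]
opening: 0.0004
gripper_force: 0.0
```

Run:
```python
from g import *
rel(122,-36,108)
ims=[]
for n in("scene","top"):
    p,d=ctrl.snapshot(n); np.savez(n+"1.npz",p=p,d=d)
    u,v=proj(n,[.63,-.03,.1])[0].astype(int); q=p[max(v-60,0):v+60,u-65:u+65]; ims.append(cv2.resize(q,(400,370)))
    C=cloud(n,d); L=C.reshape(-1,3).copy(); L[:,:2]=(L[:,:2]-o)@R.from_euler("z",yaw,degrees=True).as_matrix()[:2,:2]; L*=1000
    k=L[(L[:,2]>108)&(L[:,2]<125)&(L[:,0]>80)&(L[:,0]<180)&(abs(L[:,1]+36)<50)]
    if len(k): print(n,len(k),np.percentile(k,[2,98],axis=0).round(1))
cv2.imwrite("pics/c1.png",np.hstack(ims)[:,:,::-1])
```

```text
now [114.1 -46.4 104.2] world [ 0.667 -0.053  0.108] trans [-10.4  -7.8  -3.8] rot [ 0.086 -0.016 -0.042]
scene 49 [[102.  -57.2 108.6]
 [130.6 -36.  123.1]]
```

View pics/c1.png

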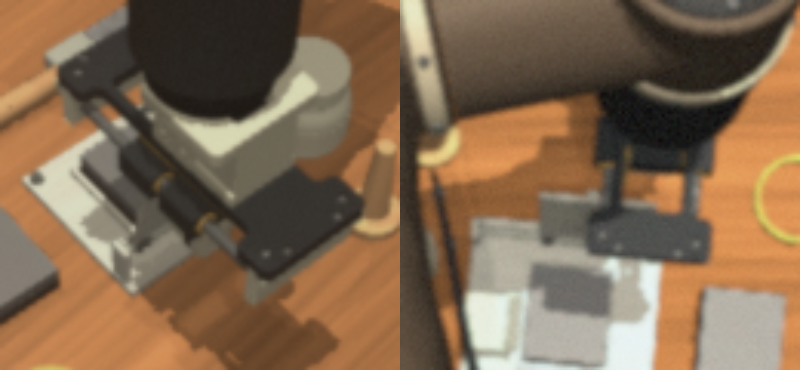

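The fingers are shut behind the plate, at scene crop (210,240), with clear air in front of them. In clamp axes, tool +X = -y, +Y = -x and +Z = down. I'll line up sideways, then push.

Emit:
{"api": "arm_command", "payload": {"steps": [{"translation": [-10,10,0],"rotation": [0,0,0],"claw": 0},{"translation": [-10,20,0],"rotation": [0,0,0],"claw": 0},{"translation": [-10,28,0],"rotation": [0,0,0],"claw": 0},{"translation": [-10,36,0],"rotation": [0,0,0],"claw": 0},{"translation": [-10,44,0],"rotation": [0,0,0],"claw": 0}]}}

```text
clock: 2.6
tool_pos: [0.6177, -0.0487, 0.1094]
orientation: [-179.9, 0.0, -95.6]
force: [0.4, -0.1, 1.2]
opening: 0.0003
gripper_force: 0.4
```

```bash
python3 -c "
from g import *
rel(52,-36,106)"
```

```text
now [ 72.4 -36.  109.4] world [ 0.597 -0.047  0.106] trans [ 0.1 20.4  3.4] rot [-0.018  0.004 -0.038]
```

Emit:
{"api": "arm_command", "payload": {"steps": [{"translation": [0,10,1],"rotation": [0,0,0],"claw": 0},{"translation": [0,20,3],"rotation": [0,0,0],"claw": 0},{"translation": [0,29,6],"rotation": [0,0,0],"claw": 0},{"translation": [0,38,10],"rotation": [0,0,0],"claw": 0}]}}

```text
clock: 3.0
tool_pos: [0.5795, -0.0449, 0.0984]
orientation: [-180.0, 0.0, -95.6]
force: [0.6, 0.1, -0.6]
opening: 0.0004
gripper_force: 0.5
```

```bash
python3 -c "
from g import *
rel(19,-36,88)
p,d=ctrl.snapshot('scene'); u,v=proj('scene',[.57,-.03,.07])[0].astype(int); cv2.imwrite('pics/c2.png',cv2.resize(p[v-65:v+65,u-75:u+75],(600,520))[:,:,::-1])"
```

```text
now [ 34.1 -35.8  98.4] world [ 0.565 -0.044  0.088] trans [ 0.2 15.1 10.4] rot [-0.004  0.002 -0.038]
```

View pics/c2.png

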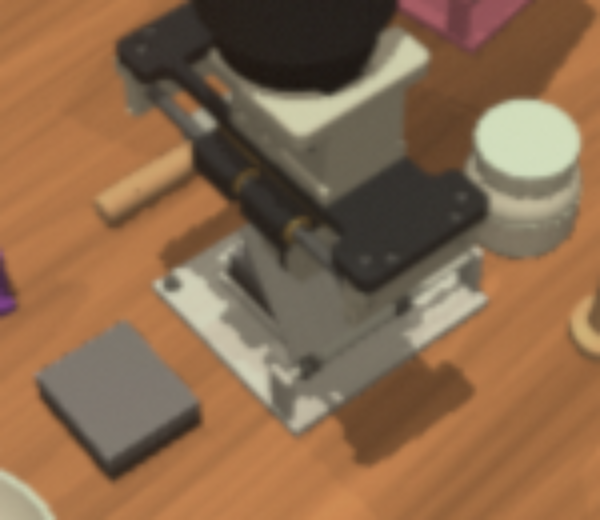

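The plate is tipping forward under the fingers; its face runs from about (250,240) to (310,350). I'll carry on along the arc.

Emit:
{"api": "arm_command", "payload": {"steps": [{"translation": [0,15,10],"rotation": [0,0,0],"claw": 0},{"translation": [0,21,17],"rotation": [0,0,0],"claw": 0},{"translation": [0,27,25],"rotation": [0,0,0],"claw": 0},{"translation": [0,31,33],"rotation": [0,0,0],"claw": 0},{"translation": [0,34,42],"rotation": [0,0,0],"claw": 0}]}}

```text
clock: 3.55
tool_pos: [0.546, -0.0417, 0.0559]
orientation: [180.0, -0.0, -95.6]
force: [-0.7, 0.9, 1.2]
opening: 0.0002
gripper_force: 0.8
```

```bash
python3 -c "
from g import *
rel(-3,-36,42)"
```

```text
now [  0.4 -35.8  55.9] world [ 0.543 -0.042  0.042] trans [ 0.2  3.4 13.9] rot [ 0.004 -0.002 -0.038]
```

Emit:
{"api": "arm_command", "payload": {"steps": [{"translation": [0,2,6],"rotation": [0,0,0],"claw": 0},{"translation": [0,3,10],"rotation": [0,0,0],"claw": 0},{"translation": [0,3,14],"rotation": [0,0,0],"claw": 0},{"translation": [0,3,16],"rotation": [0,0,0],"claw": 0},{"translation": [0,3,16],"rotation": [0,0,0],"claw": 0}]}}

```text
clock: 4.05
tool_pos: [0.5432, -0.0414, 0.0402]
orientation: [180.0, -0.0, -95.6]
force: [-0.8, 0.5, 1.4]
opening: 0.0007
gripper_force: 0.4
```

Emit:
{"api": "arm_command", "payload": {"steps": [{"translation": [0,0,1],"rotation": [0,0,0],"claw": 0},{"translation": [0,0,2],"rotation": [0,0,0],"claw": 0},{"translation": [0,0,2],"rotation": [0,0,0],"claw": 0}]}}

```text
clock: 4.35
tool_pos: [0.5432, -0.0414, 0.0385]
orientation: [180.0, -0.0, -95.6]
force: [-1.5, -0.6, 2.1]
opening: 0.0003
gripper_force: 0.6
```

Emit:
{"api": "arm_command", "payload": {"steps": [{"translation": [0,0,0.5],"rotation": [0,0,0],"claw": 0},{"translation": [0,0,1],"rotation": [0,0,0],"claw": 0},{"translation": [0,0,1],"rotation": [0,0,0],"claw": 0}]}}

```text
clock: 4.65
tool_pos: [0.5434, -0.0414, 0.0377]
orientation: [-180.0, -0.0, -95.6]
force: [-2.5, 0.1, 4.6]
opening: 0.0006
gripper_force: 2.3
```

Emit:
{"api": "arm_command", "payload": {"steps": [{"translation": [-3,0,0],"rotation": [0,0,0],"claw": 0},{"translation": [-6,0,0],"rotation": [0,0,0],"claw": 0},{"translation": [-9,0,0],"rotation": [0,0,0],"claw": 0},{"translation": [-11,0,0],"rotation": [0,0,0],"claw": 0},{"translation": [-13,0,0],"rotation": [0,0,0],"claw": 0}]}}

```text
clock: 5.15
tool_pos: [0.5446, -0.0282, 0.0377]
orientation: [180.0, -0.0, -95.6]
force: [-1.8, -1.4, 5.9]
opening: 0.0006
gripper_force: 2.7
```

Emit:
{"api": "arm_command", "payload": {"steps": [{"translation": [-2,0,0],"rotation": [0,0,0],"claw": 0},{"translation": [-4,0,0],"rotation": [0,0,0],"claw": 0},{"translation": [-6,0,0],"rotation": [0,0,0],"claw": 0},{"translation": [-8,0,0],"rotation": [0,0,0],"claw": 0},{"translation": [-10,0,0],"rotation": [0,0,0],"claw": 0}]}}

```text
clock: 5.65
tool_pos: [0.5456, -0.0182, 0.0377]
orientation: [180.0, -0.0, -95.6]
force: [-3.2, -0.8, 5.6]
opening: 0.0007
gripper_force: 2.7
```

```bash
python3 -c "
from g import *
rel(-3,20,38)
ims=[]
for n in ('scene','top'):
    p,d=ctrl.snapshot(n); u,v=proj(n,[.55,-.0,.04])[0].astype(int); ims.append(cv2.resize(p[v-50:v+50,u-50:u+50],(400,400)))
cv2.imwrite('pics/c3.png',np.hstack(ims)[:,:,::-1])"
```

```text
now [ -2.2 -12.5  37.7] world [0.548 0.014 0.038] trans [-32.5   0.9  -0.3] rot [ 0.002 -0.002 -0.038]
```

View pics/c3.png

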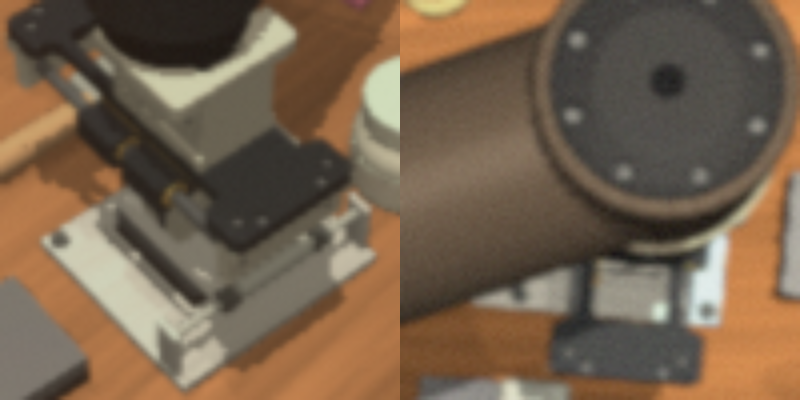

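The plate lies flat and is moving along with the fingers: in the scene crop the mould's near side shows at (150,260). I'll keep pushing.

Emit:
{"api": "arm_command", "payload": {"steps": [{"translation": [-3,0,0],"rotation": [0,0,0],"claw": 0},{"translation": [-6,0,0],"rotation": [0,0,0],"claw": 0},{"translation": [-9,0,0],"rotation": [0,0,0],"claw": 0},{"translation": [-12,0,0],"rotation": [0,0,0],"claw": 0},{"translation": [-15,0,0],"rotation": [0,0,0],"claw": 0}]}}

```text
clock: 6.25
tool_pos: [0.5474, -0.0034, 0.0377]
orientation: [-180.0, -0.0, -95.6]
force: [-0.6, -4.2, 5.3]
opening: 0.0007
gripper_force: 2.2
```

Emit:
{"api": "arm_command", "payload": {"steps": [{"translation": [-2,0,0],"rotation": [0,0,0],"claw": 0},{"translation": [-4,0,0],"rotation": [0,0,0],"claw": 0},{"translation": [-5,0,0],"rotation": [0,0,0],"claw": 0}]}}

```text
clock: 6.55
tool_pos: [0.548, 0.0016, 0.0377]
orientation: [-180.0, 0.0, -95.6]
force: [-0.1, -3.6, 4.6]
opening: 0.0007
gripper_force: 2.5
```

Emit:
{"api": "arm_command", "payload": {"steps": [{"translation": [-1,0,0],"rotation": [0,0,0],"claw": 0},{"translation": [-2,0,0],"rotation": [0,0,0],"claw": 0},{"translation": [-2,0,0],"rotation": [0,0,0],"claw": 0}]}}

```text
clock: 6.85
tool_pos: [0.548, 0.0035, 0.0377]
orientation: [-180.0, 0.0, -95.6]
force: [0.4, -3.4, 6.0]
opening: 0.0005
gripper_force: 2.6
```

Run:
```python
from g import *
print(where())
p,d=ctrl.snapshot('scene'); L=cloud('scene',d).reshape(-1,3); L[:,:2]=(L[:,:2]-o)@R.from_euler("z",yaw,degrees=True).as_matrix()[:2,:2]; L*=1000
k=L[(L[:,2]>34)&(L[:,2]<41)&(L[:,0]<40)&(L[:,0]>-35)&(abs(L[:,1])<50)]; print(len(k),np.percentile(k,[1,3,50,97,99],axis=0).round(1))
```

```text
[-1.84138467  9.32330087 37.7115551 ]
310 [[-32.6 -26.8  34.1]
 [-30.5 -18.6  34.4]
 [ 12.1  -6.   37.7]
 [ 38.2  15.4  40.2]
 [ 39.5  17.9  40.8]]
```

Travel measures about 35 mm. I'll let go: straight up first, then away.

Emit:
{"api": "arm_command", "payload": {"steps": [{"translation": [0,0,-2],"rotation": [0,0,0],"claw": 0},{"translation": [1,0,-5],"rotation": [0,0,0],"claw": 0},{"translation": [4,0,-12],"rotation": [0,0,0],"claw": 0},{"translation": [6,0,-40],"rotation": [0,0,0],"claw": 0},{"translation": [6,0,-80],"rotation": [0,0,0],"claw": 0}]}}

```text
clock: 7.4
tool_pos: [0.5454, -0.0031, 0.1167]
orientation: [179.7, -0.1, -95.6]
force: [1.4, 0.9, -0.4]
opening: 0.0005
gripper_force: 0.0
```

Emit:
{"api": "arm_command", "payload": {"steps": [{"translation": [50,0,-40],"rotation": [0,0,0],"claw": 0},{"translation": [100,0,-50],"rotation": [0,0,0],"claw": 0},{"translation": [150,0,-50],"rotation": [0,0,0],"claw": 0},{"translation": [200,0,-50],"rotation": [0,0,0],"claw": 0},{"translation": [200,0,-50],"rotation": [0,0,0],"claw": 0}]}}

```text
clock: 7.9
tool_pos: [0.5267, -0.2051, 0.1682]
orientation: [-180.0, 0.0, -95.8]
force: [0.3, 0.6, 0.0]
opening: 0.0003
gripper_force: 0.0
```

Run:
```python
from g import *
ims=[]
for n in ('scene','top'):
    p,d=ctrl.snapshot(n); u,v=proj(n,[.55,-.0,.04])[0].astype(int); ims.append(cv2.resize(p[v-50:v+50,u-50:u+50],(400,400)))
    L=cloud(n,d).reshape(-1,3); L[:,:2]=(L[:,:2]-o)@R.from_euler("z",yaw,degrees=True).as_matrix()[:2,:2]; L*=1000
    k=L[(L[:,2]>33)&(L[:,2]<44)&(L[:,0]<40)&(L[:,0]>-30)&(L[:,1]>-50)&(L[:,1]<10)]; print(n,len(k),np.percentile(k,[1,3,50,97],axis=0).round(1),np.polyfit(k[:,0],k[:,2],1))
cv2.imwrite('pics/c4.png',np.hstack(ims)[:,:,::-1]); print(ctrl.get_obs()["force"],where())
```

```text
scene 382 [[-28.8 -29.5  33.1]
 [-27.  -27.1  33.4]
 [  5.6  -6.7  40.1]
 [ 38.2   9.2  43.1]] [-3.28327523e-02  3.96812062e+01]Traceback (most recent call last):
  File "<stdin>", line 6, in <module>
    return _quantile_unchecked(
        a, q, axis, out, overwrite_input, method, keepdims, weights)
    return _ureduce(a,
                    func=_quantile_ureduce_func,
    ...<5 lines>...
                    overwrite_input=overwrite_input,
                    method=method)
    r = func(a, **kwargs)
    result = _quantile(arr,
                       quantiles=q,
    ...<2 lines>...
                       out=out,
                       weights=wgt)
    slices_having_nans = np.isnan(arr[-1, ...])
                                  ~~~^^^^^^^^^
IndexError: index -1 is out of bounds for axis 0 with size 0
```

Run:
```python
from g import *
p,d=ctrl.snapshot('scene'); u,v=proj('scene',[.55,-.0,.04])[0].astype(int); cv2.imwrite('pics/c5.png',cv2.resize(p[v-50:v+50,u-60:u+60],(720,600))[:,:,::-1])
L=cloud('scene',d).reshape(-1,3); L[:,:2]=(L[:,:2]-o)@R.from_euler("z",yaw,degrees=True).as_matrix()[:2,:2]; L*=1000
k=L[(L[:,2]>37)&(L[:,2]<44)&(L[:,0]<35)&(L[:,0]>-25)&(L[:,1]>-50)&(L[:,1]<18)]; print(np.percentile(k[:,1],[0,1,2,4]))
r=L[(L[:,2]>44.5)&(L[:,2]<53)&(L[:,0]<35)&(L[:,0]>12)&(L[:,1]>-30)&(L[:,1]<50)]; print(len(r),np.percentile(r,[5,50,95],axis=0))
```

```text
[-20.08266034 -18.52476221 -18.30514867 -17.61078813]
27 [[13.74650251 21.73995358 44.7581973 ]
 [23.52410672 24.05055351 47.17422922]
 [34.36277929 28.67971852 49.72053612]]
```

View pics/c5.png

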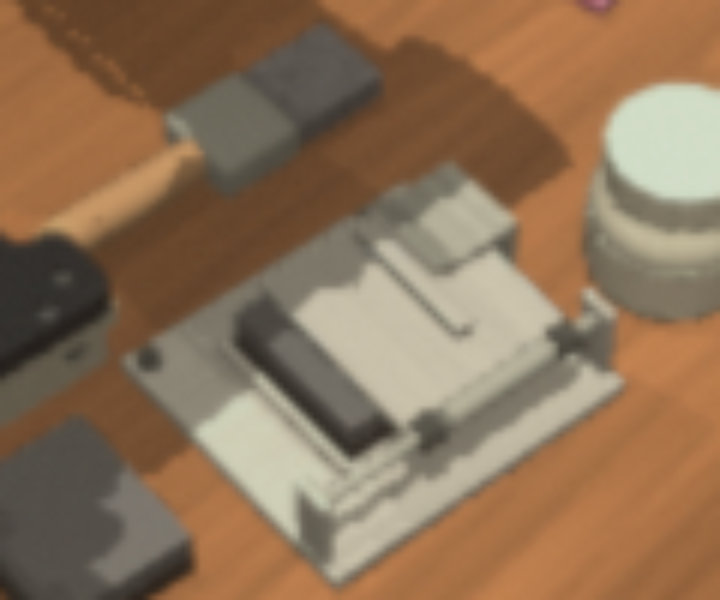

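The plate lies flat (tilt about 0.03 rad) with its side under the lip, at (450,235). Travel is about 35 mm, the mould is in its nest, and the arm is clear. I'll hand it in.

```bash
python3 -c "
from plant import ctrl
print(ctrl.close_job())"
```

```text
the job is handed in; nothing more can be done
None
```

The clamp is shut and the job is handed in: the last camera look showed the plate flat (tilt about 0.03 rad) and slid about 35 mm under the lip, with the mould in its nest and the arm clear; no verdict was returned.

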